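# Make up a pen kit and a bottle-stopper kit at the woodturning bench

## Robot

A 6-joint arm with a two-finger parallel gripper is mounted at the origin on the work surface. World frame = base frame: x ahead of the robot, y to its left, z up, the work surface at z = 0. Lengths are in m, angles in rad, forces in N, time in s.
With the tool pointing down it reaches from about 0.25 to 0.775 m from the base axis. Payload 4 kg.
Tool frame: the origin (TCP) lies midway between the tips of the shut fingers; the grasp point (between the pads) lies 19 mm behind it; y points along the fingers, x is the direction in which the jaws open and shut, and the axes are right-handed (so a half turn about y gives the same grasp; the last joint's range is limited). The gripper opens to 94 mm and grips with 3 to 60 N. Pads are 16 mm wide; open, the fingers measure 119 mm over their backs; the gripper's body (75 mm by 177 mm) begins 78 mm behind the grasp point.
Start: joints at [-1.235, 0.087, 1.371, -0, 1.684, -0.103], TCP at [0.234, -0.498, 0.206] pointing down, gripper open.
Joint ranges: [-3.1, 3.1], [-0.76, 2.03], [0.27, 2.55], [-1.08, 4.22], [0.17, 2.65], [-2.57, 2.57]. Speed limits (rad/s): [2.79, 2.79, 3.14, 3.14, 3.14, 3.14].

## Interface

Orientations are given as [roll, pitch, yaw] about the fixed x, y, z axes, in that order (R = Rz(yaw) Ry(pitch) Rx(roll)).
In Python, from bench import robot gives the robot as it stands.
- The arm moves only by the shell command python3 -m creep 'ROWS'. ROWS is JSON, a list of rows, each a list of 7 numbers: the shift along the tool's x, y, z in mm, then the turn, a rotation vector about the tool's x, y, z in degrees, then the closure in counts, from 0 (fully open) to 255 (shut). A call has 1 to 5 rows; each row is the pose to reach, as a shift and turn from the pose commanded when the call began, along the tool's axes at that moment; what a row does not reach only later rows make up. A row lasts 1/8 s, in which the tool goes at most 62.5 mm and 10.7 degrees, less where a joint would pass 70% of its speed; a pose out of reach is approached as far as the arm can. A call with a gripper value outside its range is refused whole. The fingers move at their own pace and stop on an object; the grip force is fixed at half the most. Time passes only in rows, so rows that repeat a pose let the fingers close. It gives the time, the measured TCP pose, the force and the opening at its end, in the units of the state.
- robot.get_obs(): the state, without advancing time (a new reading comes with each control period).
- robot.snapshot(name): name is "side" or "top"; returns a dict with "color" (384x512x3 uint8, blue, green, red), "fx", "fy", "cx", "cy" (pixels), "world_from_camera" (4x4, takes a point from camera to world coordinates). Camera axes: x right, y down, z forward; pixel columns grow to the right and rows downward; lengths in m; the calibration is good to about 2 mm. A picture is of the moment at which its call begins. There is no depth.
- robot.close_job(): hands the job in, once; it reports no verdict.
Trained networks look in the newest picture that a camera, given by its name, has taken for a name from the list of things; names that differ only in an ending like _2 or _b are one class to them, and where a whole thing is asked for, a point or a joint stands for the part that bears it (a point fixed in the world has none). Each returns a list of dicts, best first, with "p" (0 to 1); they miss things now and then, are a little off and sometimes report something else, mostly with a low value. They report only what shows in the picture. A call takes as long as a camera call.
- robot.spot_in(name, camera): "point" ([x, y, z] in m, in world coordinates, good to about 4 mm: the middle of the surface that is visible of it).
- robot.landmark_of(name, camera): "point" ([x, y, z] in m, in world coordinates, good to about 4 mm: a listed point, or the origin of a listed thing).
The state is a dict: "time": time; "joint_positions": joint angles; "qvel": joint speeds; "joint_torque": joint torques, N m; "tool_pos": TCP position; "ee_rot": TCP orientation; "wrist_force": force on the tool from outside, world axes, zero at the start; "wrist_torque": the same for the moment, N m; "width": finger opening in m.
Only numpy, scipy, OpenCV 4.12 (cv2) and the standard library are available. Lean on these libraries where they do the work, as an engineer would, in place of code of your own. Each camera call takes 0.05 s, during which the arm holds its last target.

## Task

Make up two turning kits from the stock on the bench: in the long narrow tray, the long square blank lying in the long compartment and the small brass collar lying flat (hole upward) in the short one; in the square tray, the wide steel ring lying flat in the wide compartment, and the round wooden billet and the pointed steel cone standing upright (cone point up), one in each of the two small compartments, either way round. Every piece must rest on its compartment's floor, and be let go. Leave the short square blank where it lies, and do not knock over or push away the little glue bottle.

Things in the scene. Friction and masses are not known exactly. Their poses are not given: they have to be found in the camera images.
- long_tray: Fixed low tray of grey plastic, outside 213 (x) x 62 (y) x 12 mm high; walls and one divider 4 mm thick, 12 mm high; floor 4 mm thick. Origin: centre of the underside, on the bench. Along its own x it has a long compartment (135 x 54 mm inside, centre at x = -35, y = 0 mm) and a short one (66 x 54 mm inside, centre at x = +70, y = 0 mm). z is up.
- square_tray: Fixed low tray of grey plastic, outside 176 x 176 x 12 mm high; walls and dividers 4 mm thick, 12 mm high; floor 4 mm thick. Origin: centre of the underside, on the bench. Its -x half is one wide compartment (82 mm in x, 168 mm in y, centre at x = -43, y = 0 mm); its +x half is split into two small compartments (82 x 82 mm, centres at x = +43, y = +43 and y = -43 mm). z is up.
- long_blank: Long square blank of mid-brown wood, 110 x 25 x 25 mm, about 50 g, lying on the bench, long axis = its x. Origin at its middle, 12.5 mm above what it rests on.
- short_blank: Short square blank of the same wood, 65 x 25 x 25 mm, long axis = its x, origin at its middle. Not part of either kit: it stays where it lies.
- billet: Round billet of dark wood, a cylinder 44 mm in diameter and 60 mm tall, about 70 g, standing upright (its axis = z). Origin at its middle, 30 mm above what it stands on.
- collar: Small brass collar (mandrel bushing), 30 mm outside, 12 mm hole, 24 mm tall, about 110 g, lying flat with the hole upward (axis = z). Origin at its middle, 12 mm above what it rests on.
- ring: Wide flat steel ring, 60 mm outside, 36 mm hole, 20 mm tall, about 300 g, lying flat (axis = z). Origin at its middle, 10 mm above what it rests on.
- cone: Pointed steel cone (live-centre tip): a cylinder 36 mm in diameter and 26 mm tall with a cone above it, 54 mm tall in all, about 220 g, standing point up (axis = z, point at +z). Origin on the axis, 13 mm above what it stands on (mid-height of the cylinder).
- glue_bottle: Little white glue bottle with a black nozzle, 30 mm in diameter, 75 mm tall, about 60 g, standing. Origin: centre of its underside. A bystander, as are a cork sanding block and a pencil stub. All stock and bystanders lie in a loose 3 by 3 grid, 110 mm apart in world x, 130 mm in world y, so fingers closing along world x have free room beside any of them; the blanks run roughly along world y.

How it is judged:
At the end, for the whole second after the job is handed in: Each piece flat on the floor of its own compartment (height within 3 mm; centre 15 to 25 mm from the middle at most, the ring up to 57 mm along the wide one), round pieces upright within 0.15 rad, cone point up, all at rest; short blank moved under 20 mm; bottle upright within 0.3 rad (x of long_blank in the frame of long_tray between -0.051 and -0.019 m and y of long_blank in the frame of long_tray between -0.0175 and 0.0175 m and z of long_blank in the frame of long_tray between 0.0135 and 0.0195 m and angle between the x axis of long_blank and the x axis of long_tray, either way round below 0.35 rad and x of collar in the frame of long_tray between 0.0485 and 0.0905 m and y of collar in the frame of long_tray between -0.015 and 0.015 m and z of collar in the frame of long_tray between 0.013 and 0.019 m and angle between the z axis of collar and the z axis of long_tray, either way round below 0.15 rad and x of ring in the frame of square_tray between -0.058 and -0.028 m and y of ring in the frame of square_tray between -0.057 and 0.057 m and z of ring in the frame of square_tray between 0.011 and 0.017 m and angle between the z axis of each of ring, billet and the z axis of square_tray, either way round below 0.15 rad and angle between cone's own z axis and vertical below 0.15 rad and (((x of billet in the frame of square_tray between 0.022 and 0.064 m and y of billet in the frame of square_tray between 0.022 and 0.064 m and z of billet in the frame of square_tray between 0.031 and 0.037 m) and (x of cone in the frame of square_tray between 0.018 and 0.068 m and y of cone in the frame of square_tray between -0.068 and -0.018 m and z of cone in the frame of square_tray between 0.014 and 0.02 m)) or ((x of billet in the frame of square_tray between 0.022 and 0.064 m and y of billet in the frame of square_tray between -0.064 and -0.022 m and z of billet in the frame of square_tray between 0.031 and 0.037 m) and (x of cone in the frame of square_tray between 0.018 and 0.068 m and y of cone in the frame of square_tray between 0.018 and 0.068 m and z of cone in the frame of square_tray between 0.014 and 0.02 m))) and linear speed of each of long_blank, collar, ring, billet, cone below 0.01 m/s and distance of short_blank from where it was at the start of the episode below 0.02 m and angle between glue_bottle's own z axis and vertical below 0.3 rad); the robot touches nothing.
It fails at once if the short square blank is moved more than 20 mm (distance of short_blank from where it was at the start of the episode above 0.02 m).
It fails at once if the glue bottle is knocked over (0.5 rad) or pushed more than 30 mm (angle between glue_bottle's own z axis and vertical above 0.5 rad or distance of glue_bottle from where it was at the start of the episode above 0.03 m).
It also fails if it takes over 128 s, if anything falls off the work surface, if the arm or the gripper's body presses on something with over 40 N, if the wrist force passes 120 N, or if a joint passes its speed limit or range.

## Working session

There is one attempt and no reset: what is moved stays moved. The work goes in short steps, Python scripts to look and compute and a shell command to move; the robot and the scene stay as the last step left them, time stands still between calls to the robot, and variables do not carry over. Pictures are saved under pics/ and viewed, and the job is handed in when it is done.

```bash
ls; mkdir -p pics
python3 - <<'E'
from bench import robot
import cv2
o=robot.get_obs(); print({k:(v if not hasattr(v,'round') else v.round(3) if hasattr(v,'shape') else round(v,3)) for k,v in o.items()})
for c in("side","top"):
    s=robot.snapshot(c); cv2.imwrite(f"pics/{c}0.png",s["color"]); print(c,s["fx"],s["cx"],s["cy"],s["world_from_camera"])
    for n in "long_tray square_tray long_blank short_blank billet collar ring cone glue_bottle".split():
        print(c,n,[([round(float(x),3) for x in d["point"]],round(d["p"],2)) for d in robot.landmark_of(n,c)][:3])
E
```

```text
pics
{'time': 0.0, 'joint_positions': array([-1.235,  0.088,  1.372, -0.   ,  1.684, -0.103]), 'qvel': array([ 0.   , -0.001,  0.001, -0.   , -0.001, -0.   ]), 'joint_torque': array([ 0.0000e+00, -3.4018e+01, -3.0242e+01,  7.2000e-02,  3.3000e-02,
       -0.0000e+00]), 'tool_pos': array([ 0.233, -0.497,  0.204]), 'ee_rot': array([-1.571,  0.002, -1.132]), 'wrist_force': array([ 0.546, -0.531,  0.32 ]), 'wrist_torque': array([-0.067, -0.033, -0.029]), 'width': 0.0942129658963432}
side 371.3205629979182 254.2504020451979 191.9279886259377 [[-0.91932616 -0.27800065  0.27848708  0.33207623]
 [-0.39348758  0.64474053 -0.65534508  0.50457299]
 [ 0.00263445 -0.71205709 -0.70211663  0.61922083]
 [ 0.          0.          0.          1.        ]]
side long_tray [([0.539, -0.327, -0.003], 0.81)]
side square_tray [([0.527, 0.329, 0.002], 0.96)]
side long_blank [([0.649, -0.122, 0.01], 0.61)]
side short_blank [([0.433, -0.125, 0.014], 0.86), ([0.54, -0.327, -0.0], 0.63)]
side billet [([0.444, 0.138, 0.025], 0.75)]
side collar [([0.658, -0.007, 0.013], 0.57)]
side ring [([0.558, 0.138, 0.013], 0.71)]
side cone [([0.441, -0.003, 0.016], 0.71)]
side glue_bottle [([0.651, 0.117, 0.002], 0.89)]
top 475.8063998301875 259.93209412687503 185.38439790010617 [[-0.01557535 -0.99084211  0.13412425  0.39585768]
 [-0.9998745   0.01504579 -0.00496103 -0.01004907]
 [ 0.0028976  -0.13418468 -0.99095211  1.18691386]
 [ 0.          0.          0.          1.        ]]
top long_tray [([0.541, -0.325, -0.002], 0.81)]
top square_tray [([0.526, 0.327, -0.002], 0.72)]
top long_blank [([0.655, -0.122, 0.017], 0.91), ([0.439, -0.005, 0.013], 0.51)]
top short_blank [([0.433, -0.121, 0.019], 0.51)]
top billet [([0.441, 0.137, 0.033], 0.67), ([0.438, -0.006, 0.011], 0.51)]
top collar [([0.657, -0.012, 0.008], 0.69)]
top ring [([0.561, 0.14, 0.012], 0.85)]
top cone [([0.436, -0.002, 0.013], 0.52)]
top glue_bottle [([0.652, 0.12, 0.001], 0.6)]
```

View pics/top0.png

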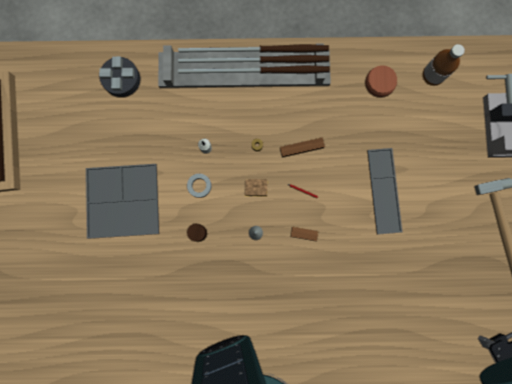

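View pics/side0.png

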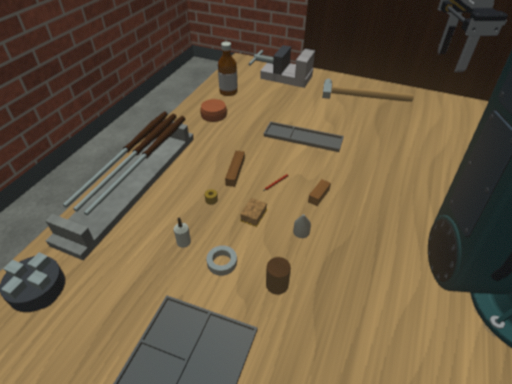

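Run:
```python
import cv2,numpy as np
t=cv2.imread("pics/top0.png")
a=cv2.resize(t[155:245,78:168],None,fx=5,fy=5,interpolation=cv2.INTER_CUBIC)
b=cv2.resize(t[145:235,360:410],None,fx=5,fy=5,interpolation=cv2.INTER_CUBIC)
im=np.hstack([a,b]); im=cv2.convertScaleAbs(im,alpha=1.6,beta=0)
cv2.imwrite("pics/trays.png",im)
m=cv2.resize(t[130:250,180:330],None,fx=5,fy=5,interpolation=cv2.INTER_CUBIC)
cv2.imwrite("pics/mid.png",m)
```

```text
(no output)
```

View pics/trays.png

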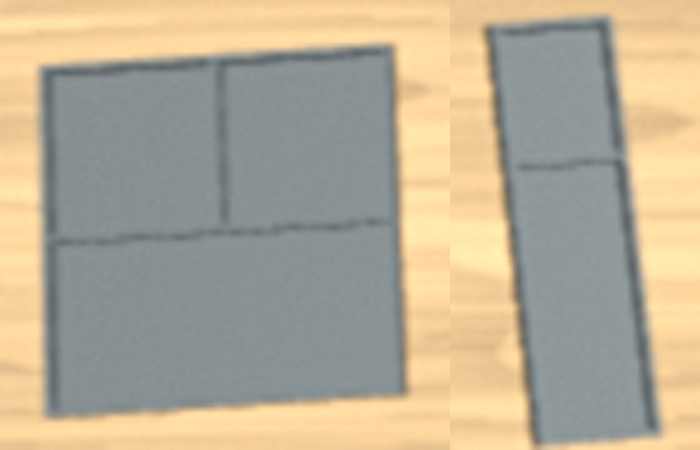

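View pics/mid.png

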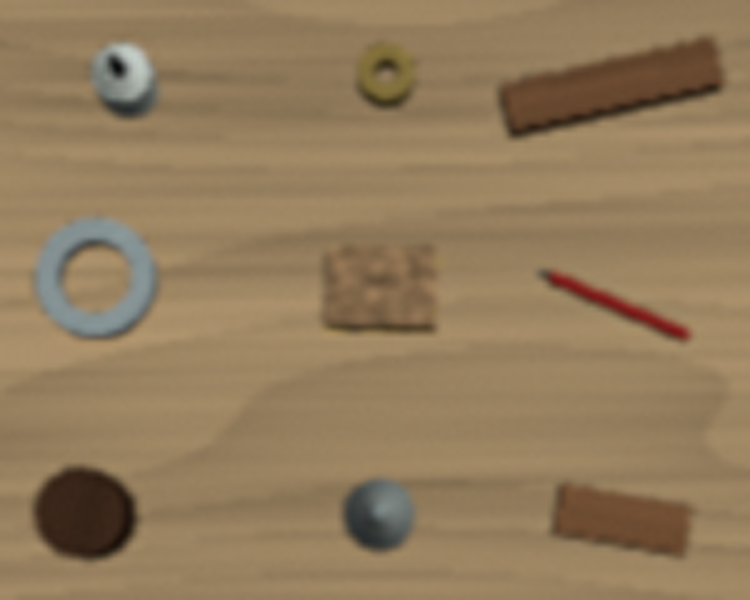

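```bash
cat > h.py <<'E'
import numpy as np
from bench import robot
def bp(s,u,v,z):
    W=s["world_from_camera"]; d=W[:3,:3]@np.array([(u-s["cx"])/s["fx"],(v-s["cy"])/s["fy"],1]); c=W[:3,3]
    return c+d*(z-c[2])/d[2]
def px(s,p):
    W=s["world_from_camera"]; q=W[:3,:3].T@(np.array(p)-W[:3,3]); return (s["fx"]*q[0]/q[2]+s["cx"],s["fy"]*q[1]/q[2]+s["cy"])
E
python3 - <<'E'
from h import *
s=robot.snapshot("top")
def crop(o,pts,z): return np.array([bp(s,o[0]+(u+.5)/5-.5,o[1]+(v+.5)/5-.5,z)[:2] for u,v in pts])
for nm,o,c in(("sq",(78,155),[(42,68),(392,45),(405,393),(48,415)]),("lt",(360,145),[(36,26),(160,18),(210,433),(87,443)])):
    P=crop(o,c,.012); xx=(P[0]+P[1]-P[2]-P[3])/2; yy=(P[0]+P[3]-P[1]-P[2])/2
    print(nm,P.mean(0).round(4),"len",np.linalg.norm(xx).round(4),np.linalg.norm(yy).round(4),"yaw",np.degrees(np.arctan2(xx[1],xx[0])).round(2),np.degrees(np.arctan2(-yy[0],yy[1])).round(2))
print("lt divider",crop((360,145),[(72,166),(170,160)],.012))
o=(180,130)
print("ring",crop(o,[(96,277)],.02)); print("collar",crop(o,[(385,70)],.024))
print("billet",crop(o,[(82,510)],.06)); print("bottle",crop(o,[(122,72),(117,66)],.06));print("cone base",crop(o,[(378,515)],.013))
B=crop(o,[(500,88),(712,38),(722,80),(512,127)],.025);print("lb",B.mean(0),B)
B=crop(o,[(561,484),(690,502),(686,555),(555,535)],.025);print("sb",B.mean(0),B)
E
```

```text
sq [0.5227 0.3266] len 0.1735 0.175 yaw 2.89 2.8
lt [ 0.5383 -0.3252] len 0.2095 0.0619 yaw 3.99 3.3
lt divider [[ 0.56967697 -0.30125333]
 [ 0.57196701 -0.35043044]]
ring [[0.55705433 0.13533215]]
collar [[ 0.65861748 -0.00919416]]
billet [[0.44071034 0.13676451]]
bottle [[0.65139323 0.11794851]
 [0.65439326 0.1203665 ]]
cone base [[ 0.43788531 -0.00247912]]
lb [ 0.64999094 -0.12207863] [[ 0.64837665 -0.06636176]
 [ 0.67228788 -0.17288136]
 [ 0.65079141 -0.17716074]
 [ 0.62850782 -0.07191066]]
sb [ 0.43369599 -0.12165389] [[ 0.45111555 -0.09192731]
 [ 0.44140708 -0.15452093]
 [ 0.41581121 -0.15176258]
 [ 0.42645013 -0.08840475]]
```

```bash
cat >> h.py <<'E'
from scipy.spatial.transform import Rotation as Ro
import sys
T={"sq":(0.525,0.328,3),"lt":(0.540,-0.326,4)}
def tr(n,x,y):
    X,Y,a=T[n]; a=np.radians(a); return X+np.cos(a)*x-np.sin(a)*y, Y+np.sin(a)*x+np.cos(a)*y
def go(x,y,z,yaw):
    o=robot.get_obs(); R=Ro.from_euler("xyz",o["ee_rot"]); p=o["tool_pos"]
    D=R.inv().apply(np.array([x,y,z])-p)*1000
    G=Ro.from_euler("xyz",[-np.pi/2,0,np.radians(yaw)]); t=np.degrees((R.inv()*G).as_rotvec())
    print("t %.2f"%o["time"],"pos",p.round(4),"rot",np.degrees(o["ee_rot"]).round(1),"w %.4f"%o["width"],"F",o["wrist_force"].round(1))
    print("target",np.round([x,y,z,yaw],3),"shift",D.round(1),"turn",t.round(1),"rows>= %.1f"%max(np.linalg.norm(D)/62.5,np.linalg.norm(t)/10.7))
E
python3 -c "
from h import *
go(.6505,-.122,.12,12.5)"
```

```text
t 1.05 pos [ 0.2337 -0.4979  0.2055] rot [-90.   -0.  -64.9] w 0.0938 F [-0.5  0.   1.1]
target [ 0.65  -0.122  0.12  12.5  ] shift [-163.2   85.5  537. ] turn [  0.  -77.4   0. ] rows>= 9.1
```

```bash
python3 -m creep '[[-163,85,537,0,-77.4,0,0],[-163,85,537,0,-77.4,0,0],[-163,85,537,0,-77.4,0,0],[-163,85,537,0,-77.4,0,0],[-163,85,537,0,-77.4,0,0]]'; python3 -c "
from h import *
go(.6505,-.122,.12,12.5)"
```

```text
time: 1.68
tool_pos: [0.4645, -0.2897, 0.1587]
ee_rot: [-1.571, -0.001, -0.188]
wrist_force: [0.4, -0.8, 0.2]
width: 0.0938
t 1.68 pos [ 0.4645 -0.2897  0.1587] rot [-90.   -0.  -10.8] w 0.0938 F [ 0.4 -0.8  0.2]
target [ 0.65  -0.122  0.12  12.5  ] shift [151.2  38.7 199.6] turn [  0.  -23.3   0. ] rows>= 4.1
```

```bash
python3 -m creep '[[151,39,200,0,-23.3,0,0],[151,39,200,0,-23.3,0,0],[151,39,200,0,-23.3,0,0],[151,39,200,0,-23.3,0,0],[151,39,200,0,-23.3,0,0]]'; python3 -c "
from h import *
go(.6505,-.122,.0105,12.5)"
```

```text
time: 2.3
tool_pos: [0.6514, -0.1202, 0.1172]
ee_rot: [-1.569, 0.002, 0.218]
wrist_force: [-0.6, -1.7, -0.0]
width: 0.0942
t 2.30 pos [ 0.6514 -0.1202  0.1172] rot [-89.9   0.1  12.5] w 0.0942 F [-0.6 -1.7 -0. ]
target [ 6.50e-01 -1.22e-01  1.00e-02  1.25e+01] shift [ -1.1 106.7  -1.8] turn [-0.1 -0.  -0.1] rows>= 1.7
```

```bash
python3 -m creep '[[-1,40,-1,0,0,0,0],[-1,80,-1,0,0,0,0],[-1,100,-1,0,0,0,0],[-1,107,-1,0,0,0,0],[-1,107,-1,0,0,0,0]]'
python3 - <<'E'
from h import *
import cv2
go(.6505,-.122,.0105,12.5)
for c in("top","side"):
    s=robot.snapshot(c); u,v=map(int,px(s,(.65,-.122,.02))); u=max(u,60);v=max(v,45)
    cv2.imwrite(f"pics/a_{c}.png",cv2.resize(s["color"][v-45:v+45,u-60:u+60],None,fx=5,fy=5,interpolation=cv2.INTER_CUBIC))
E
```

```text
time: 2.92
tool_pos: [0.6497, -0.1258, 0.0137]
ee_rot: [-1.572, -0.001, 0.212]
wrist_force: [-0.1, -0.1, -0.8]
width: 0.0939
t 2.92 pos [ 0.6497 -0.1258  0.0137] rot [-90.   -0.1  12.1] w 0.0939 F [-0.1 -0.1 -0.8]
target [ 6.50e-01 -1.22e-01  1.00e-02  1.25e+01] shift [1.6 3.2 3.5] turn [ 0.  -0.4  0.1] rows>= 0.1
```

View pics/a_side.png

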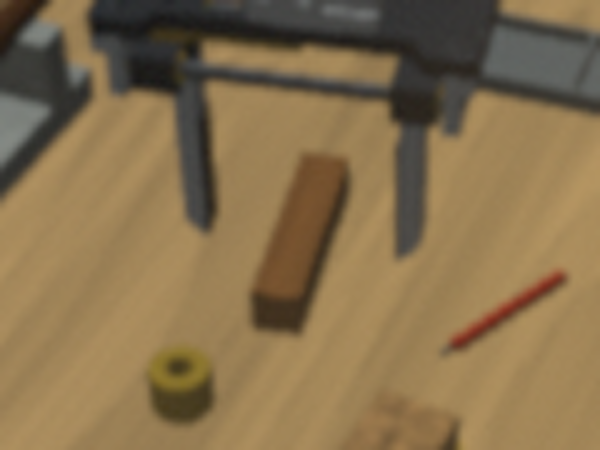

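```bash
python3 -m creep '[[1,3,1,0,0,0,0],[1,3,1,0,0,0,150],[1,3,1,0,0,0,255],[1,3,1,0,0,0,255],[1,3,1,0,0,0,255]]';python3 -m creep '[[0,0,0,0,0,0,255],[0,0,0,0,0,0,255],[0,-10,0,0,0,0,255],[0,-40,0,0,0,0,255],[0,-110,0,0,0,0,255]]'
python3 - <<'E'
from h import *
print(tr("lt",-.035,0))
go(*tr("lt",-.035,0),.12,-86)
E
```

```text
time: 3.65
tool_pos: [0.65, -0.124, 0.0097]
ee_rot: [-1.571, -0.0, 0.212]
wrist_force: [-0.5, -0.5, -0.3]
width: 0.0573
time: 4.28
tool_pos: [0.6476, -0.1234, 0.1096]
ee_rot: [-1.567, 0.007, 0.212]
wrist_force: [0.3, 0.0, 0.1]
width: 0.0243
(np.float64(0.5050852582409062), np.float64(-0.3284414765810444))
t 4.28 pos [ 0.6476 -0.1234  0.1096] rot [-89.8   0.4  12.2] w 0.0243 F [0.3 0.  0.1]
target [  0.505  -0.328   0.12  -86.   ] shift [-182.6   -9.7 -170.4] turn [ 0.2 98.2 -0.5] rows>= 9.2
```

Run:
```python
from h import *
import cv2
for c in("side",):
    s=robot.snapshot(c); u,v=map(int,px(s,(.65,-.122,.12))); u=max(u,60);v=max(v,45)
    cv2.imwrite(f"pics/b_{c}.png",cv2.resize(s["color"][v-45:v+45,u-60:u+60],None,fx=5,fy=5,interpolation=cv2.INTER_CUBIC))
```

```text
(no output)
```

View pics/b_side.png

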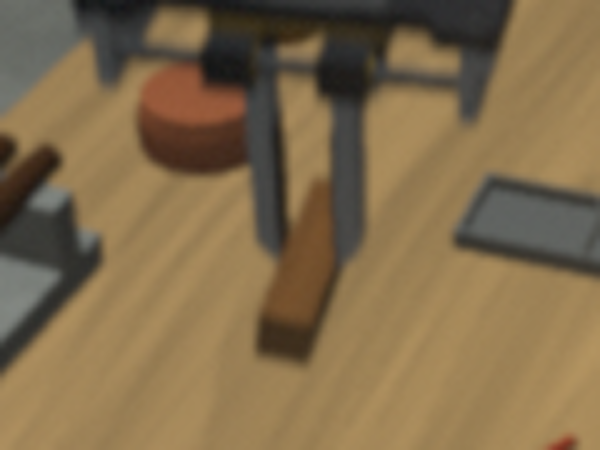

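```bash
python3 -m creep '[[-183,-10,-170,0,98.2,0,255],[-183,-10,-170,0,98.2,0,255],[-183,-10,-170,0,98.2,0,255],[-183,-10,-170,0,98.2,0,255],[-183,-10,-170,0,98.2,0,255]]'
python3 - <<'E'
from h import *
go(*tr("lt",-.035,0),.12,-86)
E
```

```text
time: 4.95
tool_pos: [0.5044, -0.333, 0.1235]
ee_rot: [-1.572, -0.002, -0.738]
wrist_force: [0.4, 0.7, -0.3]
width: 0.0245
t 4.95 pos [ 0.5044 -0.333   0.1235] rot [-90.1  -0.1 -42.3] w 0.0245 F [ 0.4  0.7 -0.3]
target [  0.505  -0.328   0.12  -86.   ] shift [-2.6  3.4  3.9] turn [ 0.  43.7  0.2] rows>= 4.1
```

```bash
python3 -m creep '[[-3,0,4,0,43.7,0,255],[-3,0,4,0,43.7,0,255],[-3,0,4,0,43.7,0,255],[-3,0,4,0,43.7,0,255],[-3,0,4,0,43.7,0,255]]'
python3 - <<'E'
from h import *
import cv2
go(*tr("lt",-.035,0),.04,-86)
for c in("side","top"):
    s=robot.snapshot(c); u,v=map(int,px(s,(.53,-.32,.06))); u=max(u,60);v=max(v,45)
    cv2.imwrite(f"pics/c_{c}.png",cv2.resize(s["color"][v-45:v+45,u-60:u+60],None,fx=5,fy=5,interpolation=cv2.INTER_CUBIC))
E
```

```text
time: 5.58
tool_pos: [0.5075, -0.3239, 0.1229]
ee_rot: [-1.57, -0.001, -1.487]
wrist_force: [0.3, 0.7, -0.1]
width: 0.0241
t 5.58 pos [ 0.5075 -0.3239  0.1229] rot [-90.   -0.1 -85.2] w 0.0241 F [ 0.3  0.7 -0.1]
target [ 5.05e-01 -3.28e-01  4.00e-02 -8.60e+01] shift [ 4.2 82.9 -2.9] turn [-0.1  0.8  0. ] rows>= 1.3
```

View pics/c_side.png

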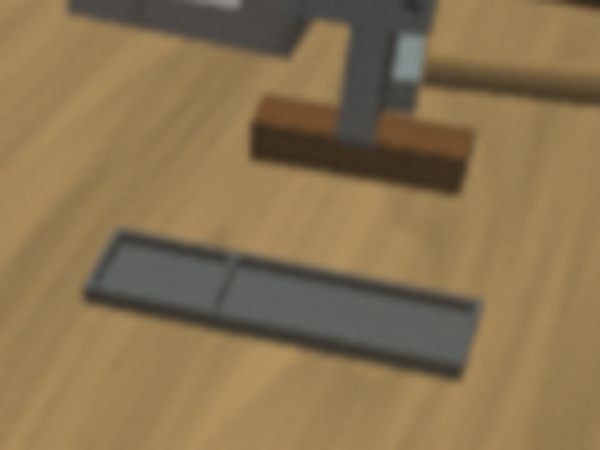

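View pics/c_top.png

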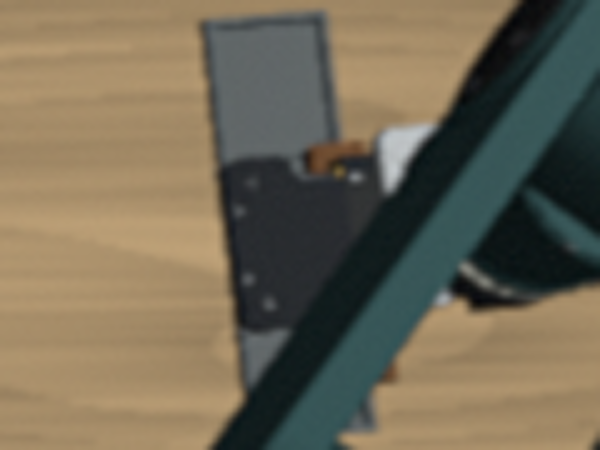

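```bash
python3 -m creep '[[4,30,-3,0,0.8,0,255],[4,60,-3,0,0.8,0,255],[4,83,-3,0,0.8,0,255],[4,87,-3,0,0.8,0,255],[4,90,-3,0,0.8,0,255]]'
python3 - <<'E'
from h import *
import cv2
go(*tr("lt",-.035,0),.025,-86)
for c in("side",):
    s=robot.snapshot(c); u,v=map(int,px(s,(.53,-.32,.03))); u=max(u,60);v=max(v,45)
    cv2.imwrite(f"pics/d_{c}.png",cv2.resize(s["color"][v-45:v+45,u-60:u+60],None,fx=5,fy=5,interpolation=cv2.INTER_CUBIC))
E
```

```text
time: 6.3
tool_pos: [0.5052, -0.3284, 0.033]
ee_rot: [-1.57, -0.001, -1.501]
wrist_force: [-0.4, 0.2, 0.1]
width: 0.0239
t 6.30 pos [ 0.5052 -0.3284  0.033 ] rot [-89.9  -0.1 -86. ] w 0.0239 F [-0.4  0.2  0.1]
target [ 5.05e-01 -3.28e-01  2.50e-02 -8.60e+01] shift [ 0.   8.  -0.1] turn [-0.1 -0.   0.1] rows>= 0.1
```

View pics/d_side.png

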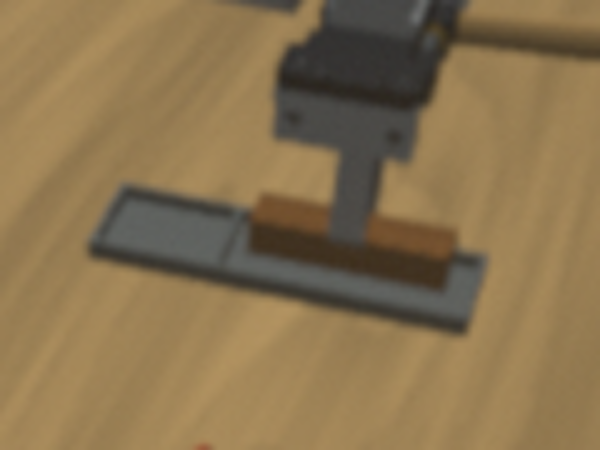

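```bash
python3 -m creep '[[0,2,0,0,0,0,255],[0,4,0,0,0,0,255],[0,6,0,0,0,0,255],[0,6,0,0,0,0,255]]'; python3 -m creep '[[0,2,0,0,0,0,255],[0,4,0,0,0,0,255],[0,4,0,0,0,0,255]]'
```

```text
time: 6.85
tool_pos: [0.5048, -0.3282, 0.0266]
ee_rot: [-1.57, -0.001, -1.502]
wrist_force: [0.1, -0.3, 2.0]
width: 0.0241
time: 7.22
tool_pos: [0.505, -0.3285, 0.0263]
ee_rot: [-1.57, -0.002, -1.502]
wrist_force: [-5.8, 3.4, 15.3]
width: 0.0243
```

```bash
python3 -m creep '[[0,-2,0,0,0,0,255],[0,-2,0,0,0,0,60],[0,-2,0,0,0,0,60],[0,-2,0,0,0,0,60],[0,-2,0,0,0,0,60]]'; python3 -m creep '[[0,-20,0,0,0,0,60],[0,-50,0,0,0,0,0],[0,-100,0,0,0,0,0],[0,-100,0,0,0,0,0]]'
python3 - <<'E'
from h import *
import cv2
go(.658,-.010,.11,4)
for c in("side",):
    s=robot.snapshot(c); u,v=map(int,px(s,(.53,-.32,.03))); u=max(u,60);v=max(v,45)
    cv2.imwrite(f"pics/e_{c}.png",cv2.resize(s["color"][v-45:v+45,u-60:u+60],None,fx=5,fy=5,interpolation=cv2.INTER_CUBIC))
    print(robot.landmark_of("long_blank",c)[:2])
E
```

```text
time: 7.85
tool_pos: [0.5045, -0.3278, 0.0237]
ee_rot: [-1.571, 0.0, -1.502]
wrist_force: [-0.3, -1.0, 0.4]
width: 0.0609
time: 8.35
tool_pos: [0.5073, -0.33, 0.1298]
ee_rot: [-1.563, -0.007, -1.502]
wrist_force: [0.5, -0.3, 0.5]
width: 0.0934
t 8.35 pos [ 0.5073 -0.33    0.1298] rot [-89.5  -0.4 -86.1] w 0.0934 F [ 0.5 -0.3  0.5]
target [ 0.658 -0.01   0.11   4.   ] shift [-309.    18.9  172.2] turn [ -0.  -90.1   0.7] rows>= 8.4
[]
```

View pics/e_side.png

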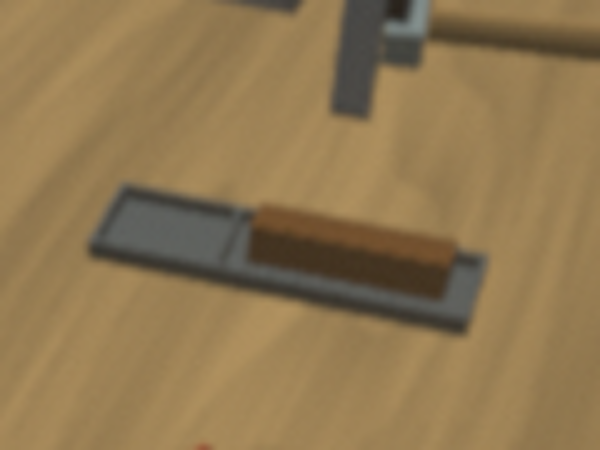

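```bash
python3 -m creep '[[-309,19,172,0,-90,0,0],[-309,19,172,0,-90,0,0],[-309,19,172,0,-90,0,0],[-309,19,172,0,-90,0,0],[-309,19,172,0,-90,0,0]]'
python3 - <<'E'
from h import *
go(.658,-.010,.11,4)
E
```

```text
time: 9.07
tool_pos: [0.6365, -0.0435, 0.1044]
ee_rot: [-1.573, 0.004, -0.558]
wrist_force: [1.3, -1.4, -0.2]
width: 0.094
t 9.07 pos [ 0.6365 -0.0435  0.1044] rot [-90.1   0.2 -32. ] w 0.0940 F [ 1.3 -1.4 -0.2]
target [ 0.658 -0.01   0.11   4.   ] shift [ 0.4 -5.7 39.8] turn [  0.  -36.   -0.2] rows>= 3.4
```

```bash
python3 -m creep '[[0,-6,40,0,-36,0,0],[0,-6,40,0,-36,0,0],[0,-6,40,0,-36,0,0],[0,-6,40,0,-36,0,0],[0,-6,40,0,-36,0,0]]'
python3 - <<'E'
from h import *
import cv2
go(.658,-.010,.009,4)
s=robot.snapshot("top"); cv2.imwrite("pics/f.png",cv2.resize(s["color"][100:250,170:420],None,fx=3,fy=3,interpolation=cv2.INTER_CUBIC))
E
```

```text
time: 9.7
tool_pos: [0.6575, -0.0116, 0.1106]
ee_rot: [-1.57, 0.004, 0.063]
wrist_force: [-0.5, -0.8, 0.1]
width: 0.0938
t 9.70 pos [ 0.6575 -0.0116  0.1106] rot [-90.    0.3   3.6] w 0.0938 F [-0.5 -0.8  0.1]
target [ 0.658 -0.01   0.009  4.   ] shift [  1.1 101.6   1.5] turn [-0.  -0.4 -0.3] rows>= 1.6
```

View pics/f.png

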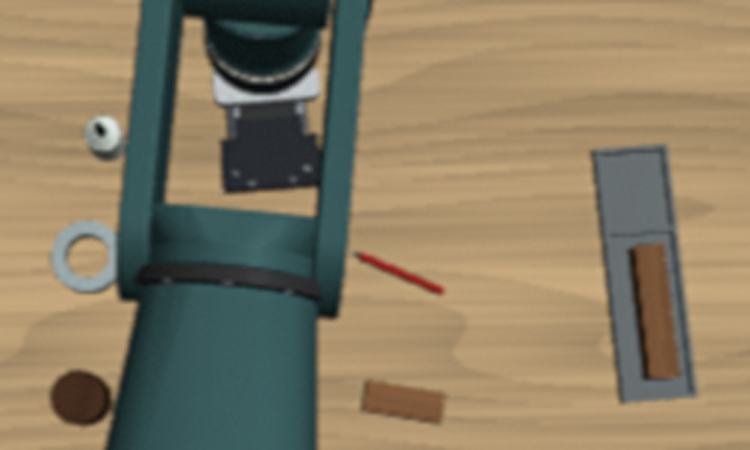

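```bash
python3 -m creep '[[1,40,1.5,0,0,0,0],[1,80,1.5,0,0,0,0],[1,98,1.5,0,0,0,80],[1,102,1.5,0,0,0,80],[1,102,1.5,0,0,0,80]]'
python3 - <<'E'
from h import *
go(.658,-.010,.009,4)
s=robot.snapshot("top")
P=np.array([bp(s,170+(u+.5)/3-.5,100+(v+.5)/3-.5,.029)[:2] for u,v in[(635,247),(663,244),(678,376),(650,379)]])
print(P); q=P.mean(0)-T["lt"][:2]; a=np.radians(4); print(q[0]*np.cos(a)+q[1]*np.sin(a),-q[0]*np.sin(a)+q[1]*np.cos(a))
E
```

```text
time: 10.38
tool_pos: [0.6605, -0.0104, 0.0126]
ee_rot: [-1.571, -0.002, 0.064]
wrist_force: [0.6, 0.8, 0.2]
width: 0.0675
t 10.38 pos [ 0.6605 -0.0104  0.0126] rot [-90.   -0.1   3.6] w 0.0675 F [0.6 0.8 0.2]
target [ 0.658 -0.01   0.009  4.   ] shift [-2.5  3.6  0.5] turn [ 0.  -0.4  0.1] rows>= 0.1
[[ 0.5564462  -0.31459151]
 [ 0.5585818  -0.33769794]
 [ 0.45042141 -0.34418912]
 [ 0.44834878 -0.32136605]]
-0.036702856783044024 -0.00090309246807057
```

```bash
python3 -m creep '[[-2,3.5,0.5,0,0,0,80],[-2,3.5,0.5,0,0,0,255],[-2,3.5,0.5,0,0,0,255],[-2,3.5,0.5,0,0,0,255],[-2,3.5,0.5,0,0,0,255]]';python3 -m creep '[[0,0,0,0,0,0,255],[0,0,0,0,0,0,255],[0,0,0,0,0,0,255],[0,0,0,0,0,0,255]]'
```

```text
time: 11.05
tool_pos: [0.6578, -0.0099, 0.0081]
ee_rot: [-1.571, -0.001, 0.064]
wrist_force: [0.5, 0.1, 0.3]
width: 0.0296
time: 11.55
tool_pos: [0.6578, -0.0099, 0.0081]
ee_rot: [-1.571, -0.001, 0.064]
wrist_force: [1.0, -0.3, 0.5]
width: 0.0293
```

```bash
python3 -m creep '[[0,-20,0,0,0,0,255],[0,-60,0,0,0,0,255],[0,-110,0,0,0,0,255],[0,-110,0,0,0,0,255]]'
python3 - <<'E'
from h import *
go(*tr("lt",.070,0),.11,4)
E
```

```text
time: 12.05
tool_pos: [0.661, -0.0101, 0.1256]
ee_rot: [-1.573, -0.012, 0.064]
wrist_force: [0.8, 1.0, -0.9]
width: 0.0292
t 12.05 pos [ 0.661  -0.0101  0.1256] rot [-90.1  -0.7   3.7] w 0.0292 F [ 0.8  1.  -0.9]
target [ 0.61  -0.321  0.11   4.   ] shift [ -71.1   15.4 -307.1] turn [ 0.1 -0.3  0.7] rows>= 5.0
```

```bash
python3 -m creep '[[-71,0,-307,0,0,0,255],[-71,0,-307,0,0,0,255],[-71,0,-307,0,0,0,255],[-71,0,-307,0,0,0,255],[-71,0,-307,0,0,0,255]]'; python3 -m creep '[[0,0,0,0,0,0,255]]';python3 - <<'E'
from h import *
go(*tr("lt",.070,0),.03,4)
import cv2
s=robot.snapshot("side"); cv2.imwrite("pics/g.png",cv2.resize(s["color"][80:180,230:370],None,fx=5,fy=5,interpolation=cv2.INTER_CUBIC))
E
```

```text
time: 12.68
tool_pos: [0.6054, -0.3195, 0.1166]
ee_rot: [-1.569, 0.002, 0.064]
wrist_force: [0.7, -0.3, -1.5]
width: 0.0293
time: 12.8
tool_pos: [0.6041, -0.3228, 0.1159]
ee_rot: [-1.57, 0.003, 0.057]
wrist_force: [0.3, -0.3, -1.2]
width: 0.0295
t 12.80 pos [ 0.6041 -0.3228  0.1159] rot [-90.    0.2   3.3] w 0.0295 F [ 0.3 -0.3 -1.2]
target [ 0.61  -0.321  0.03   4.   ] shift [ 6.1 85.9  1.4] turn [-0.  -0.7 -0.2] rows>= 1.4
```

View pics/g.png

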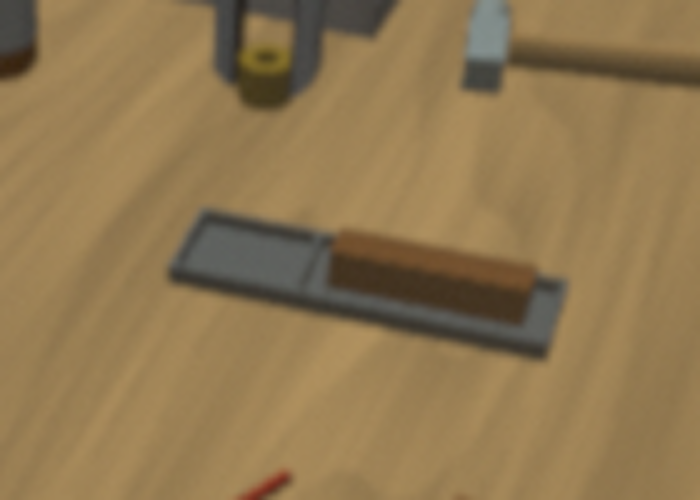

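```bash
python3 -m creep '[[6,40,1,0,0,0,255],[6,80,1,0,0,0,255],[6,94,1,0,0,0,255],[6,96,1,0,0,0,255],[6,96,1,0,0,0,255]]'
python3 - <<'E'
from h import *
go(*tr("lt",.070,0),.013,4)
E
```

```text
time: 13.48
tool_pos: [0.6139, -0.3169, 0.024]
ee_rot: [-1.573, -0.003, 0.064]
wrist_force: [0.5, -0.3, -1.4]
width: 0.0295
t 13.47 pos [ 0.6139 -0.3169  0.024 ] rot [-90.1  -0.1   3.7] w 0.0295 F [ 0.5 -0.3 -1.4]
target [ 0.61  -0.321  0.013  4.   ] shift [-4.3 10.9 -3.9] turn [ 0.1 -0.3  0.1] rows>= 0.2
```

```bash
python3 -m creep '[[-2,5,-3,0,0,0,255],[-2,8,-3,0,0,0,255],[-2,10,-3,0,0,0,255],[-2,10,-3,0,0,0,255]]';  python3 -m creep '[[0,1.5,0,0,0,0,255],[0,3,0,0,0,0,255],[0,3,0,0,0,0,255]]'
```

```text
time: 13.98
tool_pos: [0.6108, -0.3201, 0.0121]
ee_rot: [-1.571, -0.0, 0.064]
wrist_force: [-0.4, 0.7, -1.7]
width: 0.0296
time: 14.35
tool_pos: [0.6109, -0.3201, 0.0119]
ee_rot: [-1.572, -0.001, 0.064]
wrist_force: [-3.9, 2.4, 8.9]
width: 0.0294
```

```bash
python3 -m creep '[[0,-3,0,0,0,0,255],[0,-3,0,0,0,0,155],[0,-3,0,0,0,0,155],[0,-3,0,0,0,0,155]]';  python3 -m creep '[[0,-10,0,0,0,0,155],[0,-20,0,0,0,0,155],[0,-50,0,0,0,0,0],[0,-100,0,0,0,0,0]]'
python3 - <<'E'
from h import *
go(.558,.137,.12,90)
import cv2
s=robot.snapshot("side"); cv2.imwrite("pics/h.png",cv2.resize(s["color"][80:180,230:370],None,fx=5,fy=5,interpolation=cv2.INTER_CUBIC))
E
```

```text
time: 14.85
tool_pos: [0.6108, -0.3199, 0.0116]
ee_rot: [-1.571, 0.0, 0.064]
wrist_force: [-0.2, -0.3, -0.6]
width: 0.0373
time: 15.35
tool_pos: [0.6097, -0.3192, 0.1112]
ee_rot: [-1.568, 0.003, 0.064]
wrist_force: [0.6, -0.2, 0.2]
width: 0.0536
t 15.35 pos [ 0.6097 -0.3192  0.1112] rot [-89.9   0.2   3.7] w 0.0536 F [ 0.6 -0.2  0.2]
target [ 0.558  0.137  0.12  90.   ] shift [-22.6  -7.6 458.6] turn [ -0.3 -86.3  -0.1] rows>= 8.1
```

View pics/h.png

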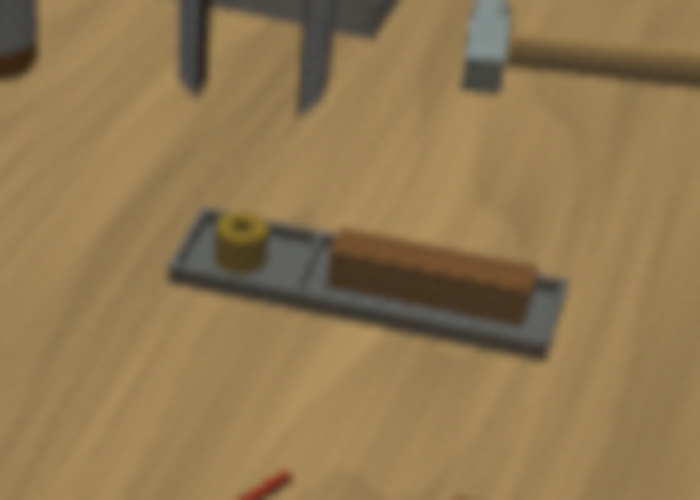

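```bash
python3 -m creep '[[-23,-10,459,0,-86.3,0,0],[-23,-10,459,0,-86.3,0,0],[-23,-10,459,0,-86.3,0,0],[-23,-10,459,0,-86.3,0,0],[-23,-10,459,0,-86.3,0,0]]'
python3 - <<'E'
from h import *
go(.558,.137,.12,90)
E
```

```text
time: 16.02
tool_pos: [0.5754, -0.0076, 0.12]
ee_rot: [-1.573, -0.001, 1.007]
wrist_force: [1.0, 0.7, 0.1]
width: 0.0939
t 16.02 pos [ 0.5754 -0.0076  0.12  ] rot [-90.1  -0.1  57.7] w 0.0939 F [1.  0.7 0.1]
target [ 0.558  0.137  0.12  90.   ] shift [ 1.13e+02 -1.00e-01  9.20e+01] turn [  0.2 -32.3   0. ] rows>= 3.0
```

```bash
python3 -m creep '[[113,0,92,0,-32.3,0,0],[113,0,92,0,-32.3,0,0],[113,0,92,0,-32.3,0,0],[113,0,92,0,-32.3,0,0],[113,0,92,0,-32.3,0,0]]'
python3 - <<'E'
from h import *
go(.558,.137,.005,90)
E
```

```text
time: 16.65
tool_pos: [0.5592, 0.1344, 0.1192]
ee_rot: [-1.572, 0.001, 1.562]
wrist_force: [0.6, 0.2, 0.3]
width: 0.0938
t 16.65 pos [0.5592 0.1344 0.1192] rot [-90.1   0.   89.5] w 0.0938 F [0.6 0.2 0.3]
target [5.58e-01 1.37e-01 5.00e-03 9.00e+01] shift [  2.7 114.2   1.3] turn [ 0.1 -0.5 -0. ] rows>= 1.8
```

```bash
python3 -m creep '[[2,40,1,0,0,0,0],[2,80,1,0,0,0,0],[2,105,1,0,0,0,0],[2,110,1,0,0,0,0],[2,110,1,0,0,0,0]]'
python3 - <<'E'
from h import *
go(.558,.137,.005,90)
import cv2
s=robot.snapshot("side"); cv2.imwrite("pics/i.png",cv2.resize(s["color"][210:310,150:290],None,fx=5,fy=5,interpolation=cv2.INTER_CUBIC))
E
```

```text
time: 17.27
tool_pos: [0.5586, 0.1363, 0.0094]
ee_rot: [-1.572, 0.0, 1.563]
wrist_force: [-0.1, 0.1, 0.3]
width: 0.0942
t 17.27 pos [0.5586 0.1363 0.0094] rot [-90.1   0.   89.5] w 0.0942 F [-0.1  0.1  0.3]
target [5.58e-01 1.37e-01 5.00e-03 9.00e+01] shift [0.7 4.3 0.6] turn [ 0.1 -0.5 -0. ] rows>= 0.1
```

View pics/i.png

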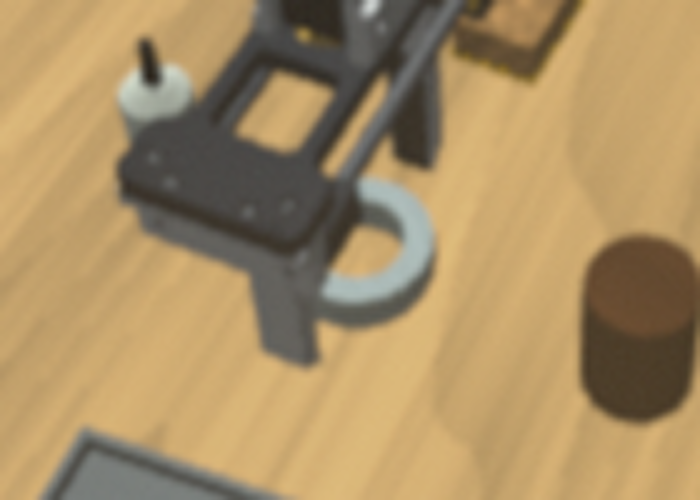

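```bash
python3 -m creep '[[0,4,0,0,0,0,60],[0,4,0,0,0,0,255],[0,4,0,0,0,0,255],[0,4,0,0,0,0,255],[0,4,0,0,0,0,255]]';python3 -m creep '[[0,0,0,0,0,0,255],[0,0,0,0,0,0,255],[0,-15,0,0,0,0,255],[0,-60,0,0,0,0,255],[0,-110,0,0,0,0,255]]'
python3 - <<'E'
from h import *
go(*tr("sq",-.043,0),.12,93)
E
```

```text
time: 17.95
tool_pos: [0.558, 0.137, 0.005]
ee_rot: [-1.571, 0.001, 1.565]
wrist_force: [-0.9, -1.0, 0.7]
width: 0.0587
time: 18.58
tool_pos: [0.5566, 0.1376, 0.1149]
ee_rot: [-1.568, -0.0, 1.565]
wrist_force: [0.3, 0.4, -2.1]
width: 0.0592
t 18.57 pos [0.5566 0.1376 0.1149] rot [-89.8  -0.   89.7] w 0.0592 F [ 0.3  0.4 -2.1]
target [ 0.482  0.326  0.12  93.   ] shift [187.7  -4.8  75.6] turn [-0.2 -3.3  0. ] rows>= 3.2
```

```bash
python3 -m creep '[[188,0,76,0,-3.3,0,255],[188,0,76,0,-3.3,0,255],[188,0,76,0,-3.3,0,255],[188,0,76,0,-3.3,0,255],[188,0,76,0,-3.3,0,255]]';  python3 - <<'E'
from h import *
go(*tr("sq",-.043,0),.010,93)
import cv2
s=robot.snapshot("side"); cv2.imwrite("pics/j.png",cv2.resize(s["color"][234:384,70:270],None,fx=4,fy=4,interpolation=cv2.INTER_CUBIC))
E
```

```text
time: 19.2
tool_pos: [0.4822, 0.3264, 0.1146]
ee_rot: [-1.57, 0.001, 1.625]
wrist_force: [-0.6, -0.6, -2.6]
width: 0.0591
t 19.20 pos [0.4822 0.3264 0.1146] rot [-90.    0.   93.1] w 0.0591 F [-0.6 -0.6 -2.6]
target [4.82e-01 3.26e-01 1.00e-02 9.30e+01] shift [ -0.6 104.6   0.2] turn [-0.   0.1 -0. ] rows>= 1.7
```

View pics/j.png

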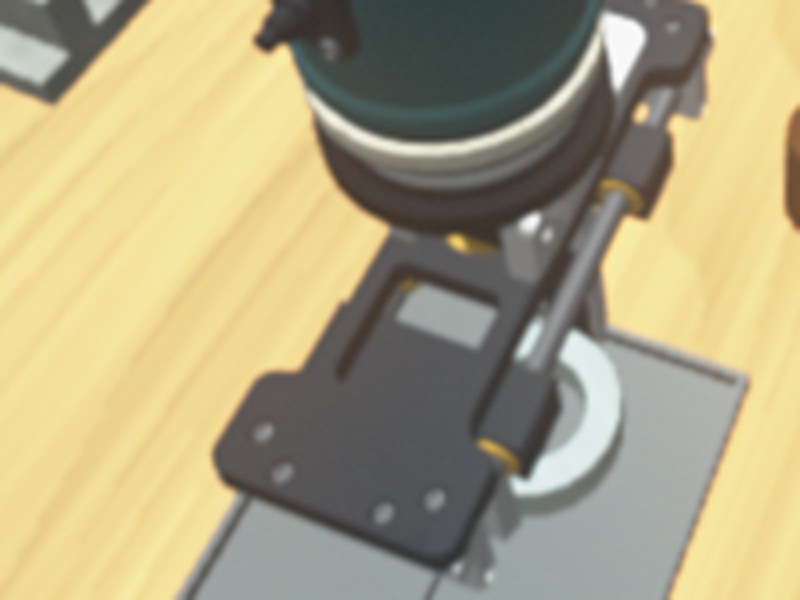

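```bash
python3 -m creep '[[0,40,0,0,0,0,255],[0,80,0,0,0,0,255],[0,96,0,0,0,0,255],[0,98,0,0,0,0,255],[0,98,0,0,0,0,255]]';python3 -m creep '[[0,3,0,0,0,0,255],[0,6,0,0,0,0,255],[0,8,0,0,0,0,255],[0,8,0,0,0,0,255]]'
```

```text
time: 19.88
tool_pos: [0.4844, 0.3258, 0.0184]
ee_rot: [-1.574, -0.001, 1.622]
wrist_force: [-0.1, -0.3, -2.2]
width: 0.0588
time: 20.38
tool_pos: [0.483, 0.3259, 0.009]
ee_rot: [-1.571, -0.0, 1.623]
wrist_force: [-1.0, 0.6, 0.2]
width: 0.059
```

```bash
python3 -m creep '[[0,0,0,0,0,0,40],[0,0,0,0,0,0,40],[0,0,0,0,0,0,40],[0,-20,0,0,0,0,40],[0,-50,0,0,0,0,0]]';python3 -m creep '[[0,-60,0,0,0,0,0],[0,-60,0,0,0,0,0]]'
python3 - <<'E'
from h import *
go(.441,.137,.13,3)
import cv2
s=robot.snapshot("side"); cv2.imwrite("pics/k.png",cv2.resize(s["color"][234:384,70:270],None,fx=4,fy=4,interpolation=cv2.INTER_CUBIC))
E
```

```text
time: 21.0
tool_pos: [0.482, 0.3252, 0.0579]
ee_rot: [-1.568, 0.001, 1.623]
wrist_force: [-0.6, 0.2, -0.2]
width: 0.0863
time: 21.25
tool_pos: [0.4863, 0.3276, 0.1256]
ee_rot: [-1.582, -0.006, 1.623]
wrist_force: [0.1, 0.3, 0.0]
width: 0.0937
t 21.25 pos [0.4863 0.3276 0.1256] rot [-90.7  -0.3  93. ] w 0.0937 F [0.1 0.3 0. ]
target [0.441 0.137 0.13  3.   ] shift [-188.    -6.1   55.1] turn [ 0.3 90.   0.8] rows>= 8.4
```

View pics/k.png

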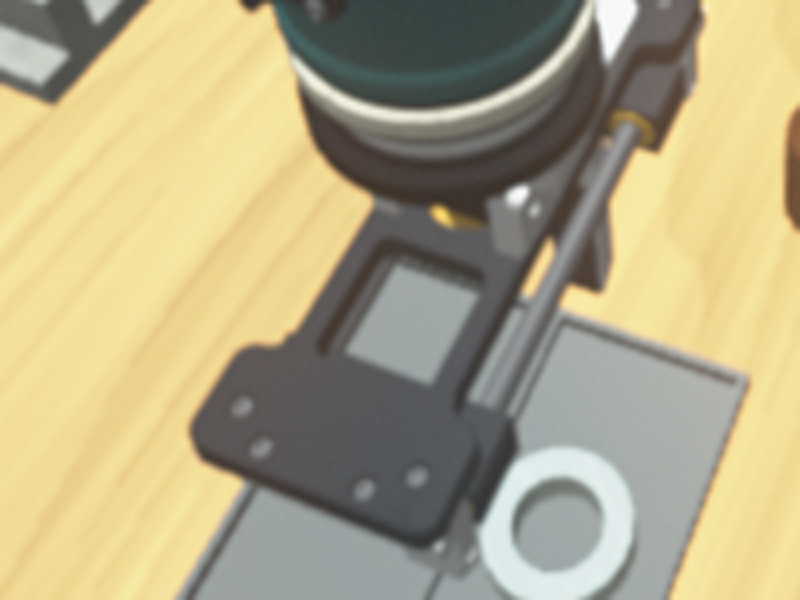

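```bash
python3 -m creep '[[-188,-6,55,0,90,0,0],[-188,-6,55,0,90,0,0],[-188,-6,55,0,90,0,0],[-188,-6,55,0,90,0,0],[-188,-6,55,0,90,0,0]]'
python3 - <<'E'
from h import *
go(.441,.137,.13,3)
E
```

```text
time: 21.92
tool_pos: [0.4364, 0.1337, 0.1229]
ee_rot: [-1.569, 0.003, 0.676]
wrist_force: [-0.1, 0.1, 0.5]
width: 0.0937
t 21.93 pos [0.4364 0.1337 0.1229] rot [-89.9   0.2  38.8] w 0.0937 F [-0.1  0.1  0.5]
target [0.441 0.137 0.13  3.   ] shift [ 5.7 -7.2 -0.3] turn [-0.  35.8 -0.2] rows>= 3.3
```

```bash
python3 -m creep '[[5,-4,0,0,35.8,0,0],[5,-4,0,0,35.8,0,0],[5,-4,0,0,35.8,0,0],[5,-4,0,0,35.8,0,0],[5,-4,0,0,35.8,0,0]]'
python3 - <<'E'
from h import *
go(.441,.137,.012,3)
import cv2
s=robot.snapshot("side"); cv2.imwrite("pics/l.png",cv2.resize(s["color"][190:310,200:360],None,fx=5,fy=5,interpolation=cv2.INTER_CUBIC))
E
```

```text
time: 22.55
tool_pos: [0.4405, 0.1381, 0.1269]
ee_rot: [-1.571, 0.003, 0.061]
wrist_force: [-0.0, 0.9, 0.4]
width: 0.0943
t 22.55 pos [0.4405 0.1381 0.1269] rot [-90.    0.2   3.5] w 0.0943 F [-0.   0.9  0.4]
target [0.441 0.137 0.012 3.   ] shift [  0.8 114.9  -1. ] turn [ 0.   0.5 -0.2] rows>= 1.8
```

View pics/l.png

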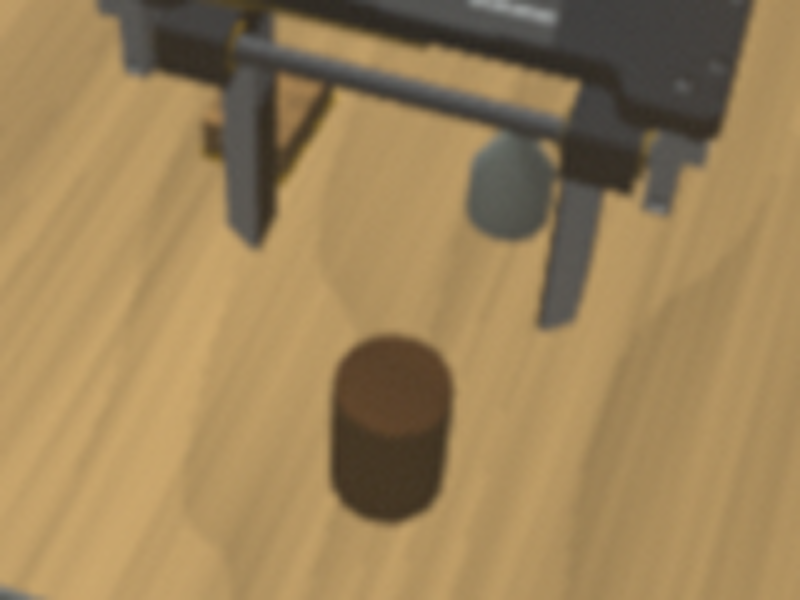

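```bash
python3 -m creep '[[1,40,-1,0,0,0,0],[1,80,-1,0,0,0,0],[1,108,-1,0,0,0,0],[1,114,-1,0,0,0,0],[1,114,-1,0,0,0,0]]'; python3 -m creep '[[0,0,0,0,0,0,80],[0,0,0,0,0,0,200],[0,0,0,0,0,0,255],[0,0,0,0,0,0,255],[0,0,0,0,0,0,255]]'; python3 -m creep '[[0,0,0,0,0,0,255],[0,0,0,0,0,0,255]]'
```

```text
time: 23.22
tool_pos: [0.4427, 0.1373, 0.0148]
ee_rot: [-1.571, 0.0, 0.061]
wrist_force: [0.3, -1.3, -0.4]
width: 0.0939
time: 23.85
tool_pos: [0.4427, 0.1373, 0.0148]
ee_rot: [-1.571, -0.0, 0.06]
wrist_force: [-0.0, -0.8, -0.2]
width: 0.0473
time: 24.1
tool_pos: [0.4424, 0.1373, 0.0147]
ee_rot: [-1.571, 0.001, 0.06]
wrist_force: [-1.4, -0.3, 1.0]
width: 0.043
```

```bash
python3 -m creep '[[0,0,0,0,0,0,255],[0,-20,0,0,0,0,255],[0,-60,0,0,0,0,255],[0,-110,0,0,0,0,255],[0,-110,0,0,0,0,255]]'
python3 - <<'E'
from h import *
go(*tr("sq",.043,.043),.12,3)
E
```

```text
time: 24.72
tool_pos: [0.446, 0.1379, 0.1293]
ee_rot: [-1.57, -0.01, 0.06]
wrist_force: [-1.0, -0.5, -1.1]
width: 0.0429
t 24.73 pos [0.446  0.1379 0.1293] rot [-89.9  -0.6   3.5] w 0.0429 F [-1.  -0.5 -1.1]
target [0.566 0.373 0.12  3.   ] shift [133.6  11.  227.6] turn [-0.1  0.5  0.6] rows>= 4.2
```

```bash
python3 -m creep '[[134,0,228,0,0,0,255],[134,0,228,0,0,0,255],[134,0,228,0,0,0,255],[134,0,228,0,0,0,255],[134,0,228,0,0,0,255]]'; python3 -m creep '[[0,0,0,0,0,0,255]]'
python3 - <<'E'
from h import *
go(*tr("sq",.043,.043),.025,3)
E
```

```text
time: 25.35
tool_pos: [0.5622, 0.3755, 0.1203]
ee_rot: [-1.573, 0.005, 0.063]
wrist_force: [-0.7, -1.3, -1.3]
width: 0.0422
time: 25.48
tool_pos: [0.562, 0.3729, 0.1222]
ee_rot: [-1.573, 0.003, 0.061]
wrist_force: [-0.3, -1.4, -0.9]
width: 0.0427
t 25.48 pos [0.562  0.3729 0.1222] rot [-90.1   0.2   3.5] w 0.0427 F [-0.3 -1.4 -0.9]
target [0.566 0.373 0.025 3.   ] shift [ 4.1 97.2  0.3] turn [ 0.1  0.5 -0.2] rows>= 1.6
```

```bash
python3 -m creep '[[3,40,0,0,0,0,255],[3,80,0,0,0,0,255],[3,94,0,0,0,0,255],[3,98,0,0,0,0,255],[3,98,0,0,0,0,255]]';python3 -m creep '[[0,2,0,0,0,0,255],[0,4,0,0,0,0,255],[0,6,0,0,0,0,255],[0,6,0,0,0,0,255]]'
```

```text
time: 26.1
tool_pos: [0.5665, 0.3732, 0.0286]
ee_rot: [-1.57, -0.003, 0.06]
wrist_force: [0.6, 1.2, -1.1]
width: 0.0425
time: 26.6
tool_pos: [0.5655, 0.3731, 0.0204]
ee_rot: [-1.571, 0.0, 0.06]
wrist_force: [0.1, 0.6, -0.7]
width: 0.0426
```

```bash
python3 -m creep '[[0,1,0,0,0,0,255],[0,2,0,0,0,0,255],[0,3,0,0,0,0,255],[0,3,0,0,0,0,255]]'
python3 - <<'E'
from h import *
go(*tr("sq",.043,.043),.018,3)
import cv2
s=robot.snapshot("side"); cv2.imwrite("pics/m.png",cv2.resize(s["color"][234:384,70:270],None,fx=4,fy=4,interpolation=cv2.INTER_CUBIC))
E
```

```text
time: 27.1
tool_pos: [0.5658, 0.3732, 0.0187]
ee_rot: [-1.571, -0.0, 0.06]
wrist_force: [-2.0, -1.5, 4.1]
width: 0.0425
t 27.10 pos [0.5658 0.3732 0.0187] rot [-90.   -0.    3.5] w 0.0425 F [-2.  -1.5  4.1]
target [0.566 0.373 0.018 3.   ] shift [-0.1  0.7 -0.1] turn [-0.   0.5  0. ] rows>= 0.0
```

View pics/m.png

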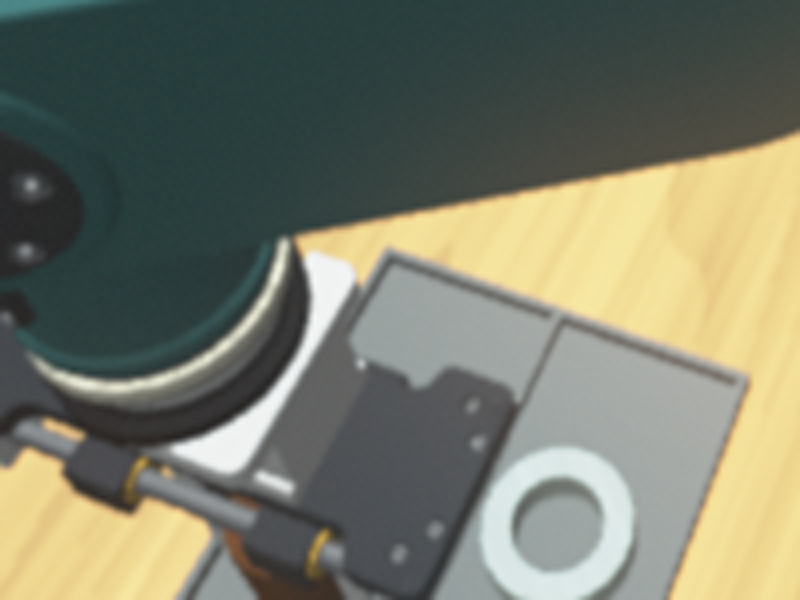

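Contact at the expected height (billet beside the ring, in its compartment). Release at a modest opening, straight up.

```bash
python3 -m creep '[[0,-2,0,0,0,0,255],[0,-2,0,0,0,0,105],[0,-2,0,0,0,0,105],[0,-2,0,0,0,0,105],[0,-20,0,0,0,0,105]]';python3 -m creep '[[0,-30,0,0,0,0,105],[0,-60,0,0,0,0,105],[0,-100,0,0,0,0,0],[0,-100,0,0,0,0,0]]'
python3 - <<'E'
from h import *
go(.438,-.003,.13,3)
E
```

```text
time: 27.78
tool_pos: [0.5643, 0.3724, 0.036]
ee_rot: [-1.573, 0.004, 0.06]
wrist_force: [0.2, 0.2, -0.1]
width: 0.0552
time: 28.28
tool_pos: [0.5682, 0.3746, 0.1447]
ee_rot: [-1.566, -0.01, 0.06]
wrist_force: [0.8, -0.0, -0.3]
width: 0.0717
t 28.27 pos [0.5682 0.3746 0.1447] rot [-89.7  -0.6   3.5] w 0.0717 F [ 0.8 -0.  -0.3]
target [ 0.438 -0.003  0.13   3.   ] shift [-152.9   11.3 -369.1] turn [-0.3  0.5  0.6] rows>= 6.4
```

```bash
python3 -m creep '[[-153,5,-369,0,0,0,0],[-153,5,-369,0,0,0,0],[-153,5,-369,0,0,0,0],[-153,5,-369,0,0,0,0],[-153,5,-369,0,0,0,0]]'
python3 - <<'E'
from h import *
go(.438,-.003,.13,3)
E
```

```text
time: 28.9
tool_pos: [0.4622, 0.0761, 0.1332]
ee_rot: [-1.571, 0.0, 0.061]
wrist_force: [0.3, -1.1, -0.1]
width: 0.094
t 28.90 pos [0.4622 0.0761 0.1332] rot [-90.    0.    3.5] w 0.0940 F [ 0.3 -1.1 -0.1]
target [ 0.438 -0.003  0.13   3.   ] shift [-29.    3.2 -77.5] turn [ 0.   0.5 -0. ] rows>= 1.3
```

```bash
python3 -m creep '[[-29,3,-77,0,0,0,0],[-29,3,-77,0,0,0,0],[-29,3,-77,0,0,0,0],[-29,3,-77,0,0,0,0]]'
python3 - <<'E'
from h import *
go(.438,-.003,.010,3)
import cv2
s=robot.snapshot("side"); cv2.imwrite("pics/n.png",cv2.resize(s["color"][170:270,230:370],None,fx=5,fy=5,interpolation=cv2.INTER_CUBIC))
s=robot.snapshot("top"); cv2.imwrite("pics/n2.png",cv2.resize(s["color"][140:250,70:230],None,fx=5,fy=5,interpolation=cv2.INTER_CUBIC))
E
```

```text
time: 29.4
tool_pos: [0.4394, -0.0, 0.1306]
ee_rot: [-1.57, 0.0, 0.061]
wrist_force: [-0.1, 0.2, -0.2]
width: 0.0939
t 29.40 pos [ 0.4394 -0.      0.1306] rot [-90.    0.    3.5] w 0.0939 F [-0.1  0.2 -0.2]
target [ 0.438 -0.003  0.01   3.   ] shift [ -1.6 120.6  -2.9] turn [-0.   0.5 -0. ] rows>= 1.9
```

View pics/n.png

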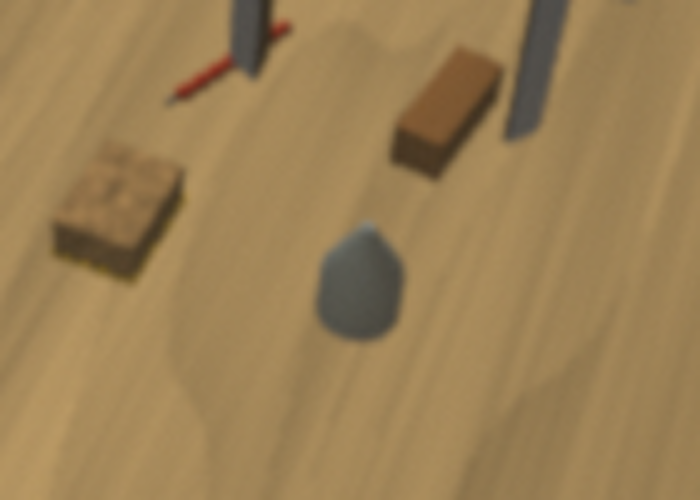

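View pics/n2.png

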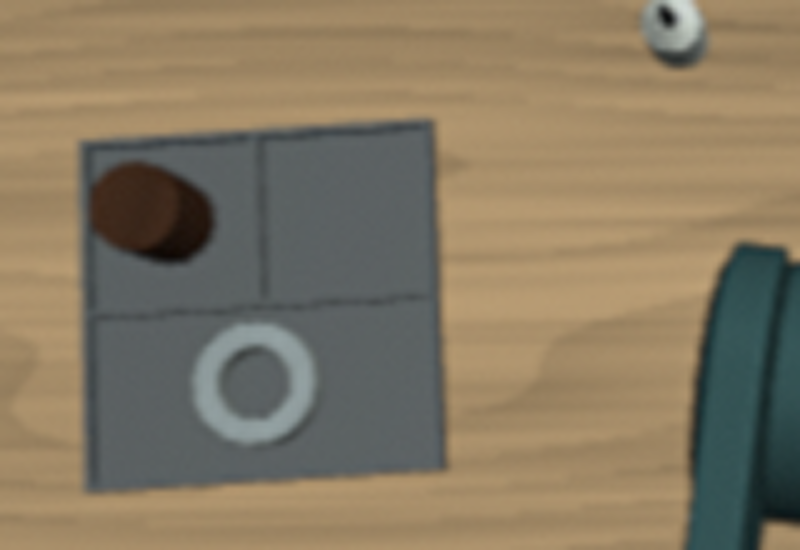

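```bash
python3 -m creep '[[-1,40,-2,0,0,0,0],[-1,80,-2,0,0,0,0],[-1,110,-2,0,0,0,0],[-1,119,-2,0,0,0,0],[-1,119,-2,0,0,0,0]]'
python3 - <<'E'
from h import *
go(.438,-.003,.008,3)
s=robot.snapshot("top")
def tl(n,P):
    q=np.array(P[:2])-T[n][:2]; a=np.radians(T[n][2]); return round(q[0]*np.cos(a)+q[1]*np.sin(a),4),round(-q[0]*np.sin(a)+q[1]*np.cos(a),4)
f=lambda u,v,z:bp(s,70+(u+.5)/5-.5,140+(v+.5)/5-.5,z)
print("billet top",tl("sq",f(134,208,.064)),"base",tl("sq",f(171,219,.004)),"ring",tl("sq",f(254,383,.024)))
E
```

```text
time: 30.12
tool_pos: [0.4386, -0.0023, 0.0118]
ee_rot: [-1.571, 0.001, 0.061]
wrist_force: [0.4, 0.1, 0.9]
width: 0.0942
t 30.12 pos [ 0.4386 -0.0023  0.0118] rot [-90.    0.    3.5] w 0.0942 F [0.4 0.1 0.9]
target [ 0.438 -0.003  0.008  3.   ] shift [-0.6  3.8 -0.7] turn [-0.   0.5 -0. ] rows>= 0.1
billet top (np.float64(0.0412), np.float64(0.0436)) base (np.float64(0.0444), np.float64(0.0452)) ring (np.float64(-0.0426), np.float64(0.0004))
```

Billet and ring are centred to 2 mm. Grip the cone.

```bash
python3 -m creep '[[0,3,0,0,0,0,80],[0,3,0,0,0,0,200],[0,3,0,0,0,0,255],[0,3,0,0,0,0,255],[0,3,0,0,0,0,255]]'; python3 -m creep '[[0,0,0,0,0,0,255],[0,0,0,0,0,0,255],[0,0,0,0,0,0,255]]'
```

```text
time: 30.8
tool_pos: [0.4384, -0.0029, 0.0089]
ee_rot: [-1.571, -0.0, 0.06]
wrist_force: [-0.8, -1.0, 0.2]
width: 0.0473
time: 31.18
tool_pos: [0.4384, -0.0029, 0.0088]
ee_rot: [-1.571, -0.0, 0.06]
wrist_force: [0.7, 0.4, 0.0]
width: 0.0353
```

```bash
python3 -m creep '[[0,-20,0,0,0,0,255],[0,-60,0,0,0,0,255],[0,-110,0,0,0,0,255],[0,-110,0,0,0,0,255]]'
python3 - <<'E'
from h import *
go(*tr("sq",.043,-.043),.12,3)
import cv2
s=robot.snapshot("side"); cv2.imwrite("pics/o.png",cv2.resize(s["color"][130:250,230:390],None,fx=5,fy=5,interpolation=cv2.INTER_CUBIC))
E
```

```text
time: 31.68
tool_pos: [0.4413, -0.0032, 0.1227]
ee_rot: [-1.573, -0.009, 0.06]
wrist_force: [0.1, -0.8, -2.3]
width: 0.0349
t 31.68 pos [ 0.4413 -0.0032  0.1227] rot [-90.1  -0.5   3.5] w 0.0349 F [ 0.1 -0.8 -2.3]
target [0.57  0.287 0.12  3.   ] shift [146.2   3.5 282.2] turn [0.1 0.5 0.5] rows>= 5.1
```

View pics/o.png

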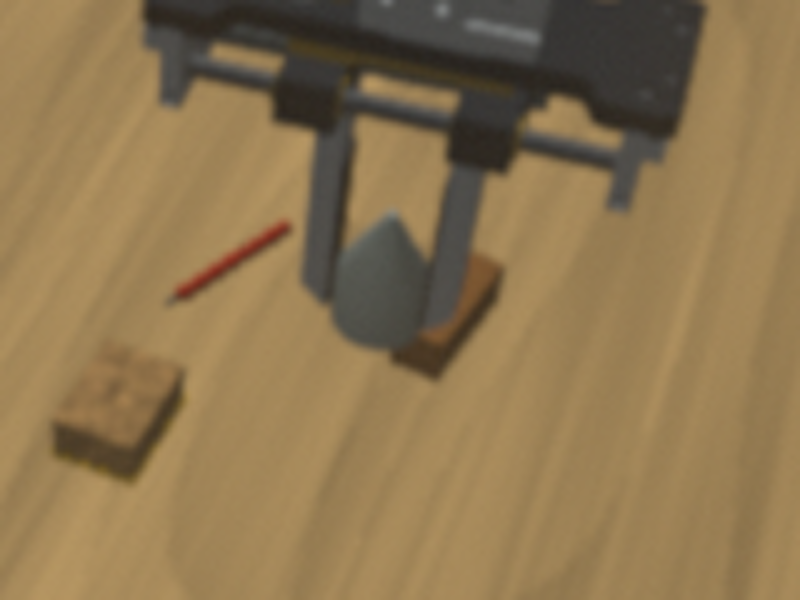

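```bash
python3 -m creep '[[146,0,282,0,0,0,255],[146,0,282,0,0,0,255],[146,0,282,0,0,0,255],[146,0,282,0,0,0,255],[146,0,282,0,0,0,255]]'; python3 -m creep '[[146,0,0,0,0,0,255]]' >/dev/null 2>&1 & sleep 0; wait
python3 - <<'E'
from h import *
go(*tr("sq",.043,-.043),.02,3)
E
```

```text
time: 32.35
tool_pos: [0.564, 0.284, 0.1148]
ee_rot: [-1.573, 0.005, 0.06]
wrist_force: [0.8, -1.3, -2.4]
width: 0.0352
t 32.48 pos [0.6244 0.292  0.1148] rot [-90.    0.4   3.9] w 0.0347 F [ 1.6 -0.2 -1.3]
target [0.57  0.287 0.02  3.   ] shift [-53.8  95.2  -1. ] turn [-0.   0.9 -0.4] rows>= 1.7
```

I mistyped that second row: it moved the tool about 60 mm too far in x. Nothing is there at that height, so I'm moving back.

```bash
python3 -m creep '[[-27,0,-1,0,0,0,255],[-54,0,-1,0,0,0,255],[-54,0,-1,0,0,0,255],[-54,0,-1,0,0,0,255]]'
python3 - <<'E'
from h import *
go(*tr("sq",.043,-.043),.02,3)
E
```

```text
time: 32.98
tool_pos: [0.5734, 0.282, 0.1171]
ee_rot: [-1.572, 0.002, 0.06]
wrist_force: [-0.1, 1.2, -2.6]
width: 0.0353
t 32.98 pos [0.5734 0.282  0.1171] rot [-90.1   0.1   3.5] w 0.0353 F [-0.1  1.2 -2.6]
target [0.57  0.287 0.02  3.   ] shift [-2.7 97.1  5.6] turn [ 0.1  0.5 -0.1] rows>= 1.6
```

```bash
python3 -m creep '[[-2,40,4,0,0,0,255],[-2,80,4,0,0,0,255],[-2,94,4,0,0,0,255],[-2,96,4,0,0,0,255],[-2,96,4,0,0,0,255]]'
python3 - <<'E'
from h import *
go(*tr("sq",.043,-.043),.0125,3)
E
```

```text
time: 33.6
tool_pos: [0.5729, 0.2866, 0.0247]
ee_rot: [-1.57, -0.003, 0.06]
wrist_force: [-0.2, 0.3, -2.0]
width: 0.0349
t 33.60 pos [0.5729 0.2866 0.0247] rot [-89.9  -0.2   3.4] w 0.0349 F [-0.2  0.3 -2. ]
target [0.57  0.287 0.012 3.   ] shift [-2.7 12.2  0.8] turn [-0.1  0.4  0.2] rows>= 0.2
```

```bash
python3 -m creep '[[-2,4,0,0,0,0,255],[-2,7,0,0,0,0,255],[-2,9,0,0,0,0,255],[-2,9,0,0,0,0,255]]'; python3 -m creep '[[0,1,0,0,0,0,255],[0,2,0,0,0,0,255],[0,3,0,0,0,0,255],[0,3,0,0,0,0,255]]'
```

```text
time: 34.1
tool_pos: [0.5692, 0.286, 0.0135]
ee_rot: [-1.571, 0.0, 0.06]
wrist_force: [0.7, 0.4, -3.3]
width: 0.0353
time: 34.6
tool_pos: [0.5696, 0.2862, 0.0128]
ee_rot: [-1.571, -0.001, 0.06]
wrist_force: [-3.5, -0.9, 6.0]
width: 0.0354
```

```bash
python3 -m creep '[[0,-2,0,0,0,0,255],[0,-2,0,0,0,0,125],[0,-2,0,0,0,0,125],[0,-2,0,0,0,0,125],[0,-2,0,0,0,0,125]]';python3 -m creep '[[0,-20,0,0,0,0,125],[0,-50,0,0,0,0,125],[0,-100,0,0,0,0,125],[0,-120,0,0,0,0,125]]'; python3 -m creep '[[50,0,-250,0,0,0,0],[50,0,-250,0,0,0,0],[50,0,-250,0,0,0,0],[50,0,-250,0,0,0,0],[50,0,-250,0,0,0,0]]'
```

```text
time: 35.22
tool_pos: [0.5695, 0.2861, 0.0127]
ee_rot: [-1.571, -0.0, 0.06]
wrist_force: [0.4, 0.1, 0.1]
width: 0.0479
time: 35.72
tool_pos: [0.5714, 0.2869, 0.139]
ee_rot: [-1.568, -0.008, 0.06]
wrist_force: [-0.3, 0.3, 0.7]
width: 0.048
time: 36.35
tool_pos: [0.6355, 0.0351, 0.1344]
ee_rot: [-1.572, -0.002, 0.054]
wrist_force: [-0.1, 0.7, -0.6]
width: 0.0927
```

Run:
```python
from h import *
import cv2
def tl(n,P):
    q=np.array(P[:2])-T[n][:2]; a=np.radians(T[n][2]); return (round(q[0]*np.cos(a)+q[1]*np.sin(a),4),round(-q[0]*np.sin(a)+q[1]*np.cos(a),4),round(float(P[2]),3))
s=robot.snapshot("top"); cv2.imwrite("pics/p.png",cv2.resize(s["color"][130:250,80:420],None,fx=2.35,fy=2.35,interpolation=cv2.INTER_CUBIC))
s=robot.snapshot("side"); cv2.imwrite("pics/p2.png",s["color"])
for c in("top","side"):
    for n,t in(("long_blank","lt"),("collar","lt"),("ring","sq"),("billet","sq"),("cone","sq")):
        print(c,n,[(tl(t,d["point"]),round(d["p"],2)) for d in robot.landmark_of(n,c)[:2]])
    for n in("short_blank","glue_bottle"): print(c,n,[(np.round(d["point"],3),round(d["p"],2)) for d in robot.landmark_of(n,c)[:2]])
```

```text
top long_blank [((np.float64(-0.0342), np.float64(-0.0021), 0.018), 0.69)]
top collar [((np.float64(0.072), np.float64(0.0025), 0.014), 0.64), ((np.float64(0.075), np.float64(0.6957), 0.036), 0.25)]
top ring [((np.float64(-0.0414), np.float64(0.0015), 0.017), 0.82), ((np.float64(0.1214), np.float64(-0.2133), 0.001), 0.37)]
top billet [((np.float64(0.045), np.float64(0.0446), 0.036), 0.77)]
top cone [((np.float64(0.0418), np.float64(-0.0484), 0.016), 0.78)]
top short_blank [(array([ 0.436, -0.122,  0.018]), 0.6)]
top glue_bottle [(array([0.656, 0.118, 0.003]), 0.71)]
side long_blank [((np.float64(-0.0368), np.float64(0.0011), 0.015), 0.96), ((np.float64(-0.004), np.float64(-0.0008), -0.005), 0.53)]
side collar [((np.float64(0.0678), np.float64(0.0016), 0.012), 0.7)]
side ring [((np.float64(-0.0404), np.float64(0.0001), 0.018), 0.84)]
side billet [((np.float64(0.046), np.float64(0.0427), 0.031), 0.69)]
side cone [((np.float64(0.0452), np.float64(-0.0441), 0.021), 0.6)]
side short_blank [(array([ 0.432, -0.124,  0.015]), 0.62)]
side glue_bottle [(array([0.654, 0.12 , 0.003]), 0.64)]
```

View pics/p.png

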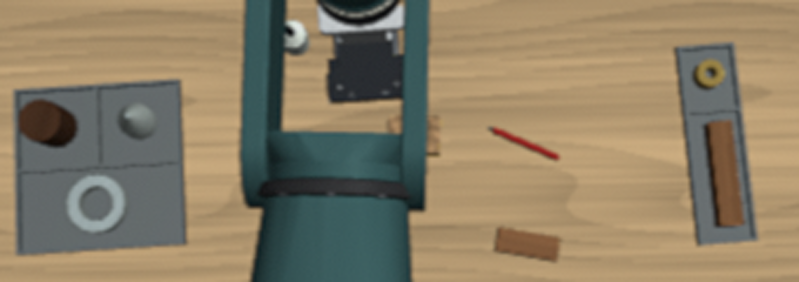

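View pics/p2.png

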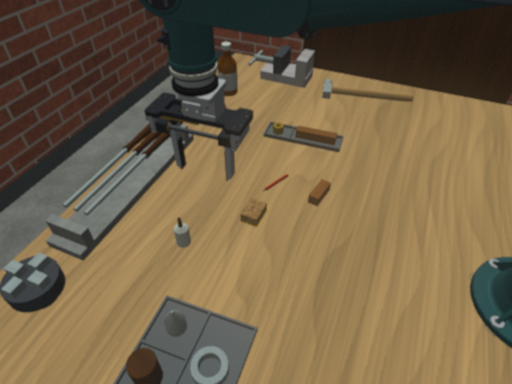

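All pieces are in place, with the short blank and the bottle undisturbed and the gripper clear. Handing in.

```bash
python3 -c "
from bench import robot
print(robot.close_job())"
```

```text
the job is handed in; nothing more can be done
None
```

I made up both kits and handed the job in at about 37 s of the 128 s allowed; no verdict was reported.

My last checks gave these positions. The x and y values are in each tray's own frame, in mm, from the top and side cameras:

| Piece | Top camera | Side camera | Target (compartment centre) |
|---|---|---|---|
| Long blank | (-34, -2) | (-37, +1) | (-35, 0) |
| Collar | (72, 3) | (68, 2) | (70, 0) |
| Ring | (-41, 2) | (-40, 0) | (-43, 0) |
| Billet | (45, 45) | (46, 43) | (43, 43) |
| Cone | (42, -48) | (45, -44) | (43, -43) |

- **Upright and settled:** The pictures showed every piece on its floor, the round ones upright and the cone point up. I lowered each piece until the wrist force showed floor contact before letting go. The gripper ended empty and clear of everything.
- **Bystanders:** The short blank and the glue bottle read within about 4 mm of their first readings, which is within the networks' accuracy.

**What went off plan:**
- The long blank was lifted before the fingers had fully closed, so it was held only near its top edge. It did not slip.
- One mistyped row carried the cone about 60 mm sideways in free air. I moved it back before lowering it.
- **Height readings:** Three network heights fell 1 mm outside the allowed band: ring 18 mm (side), collar 12 mm (side) and cone 21 mm (side). I put this down to their 4 mm error, because the top camera's heights were in band, the ring's 17 mm right at its limit.

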